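Load the lid dryer and start it

ROBOT

A 6-joint arm with a two-finger parallel gripper is mounted at the origin on the work surface. World frame = base frame: x ahead of the robot, y to its left, z up, the work surface at z = 0. Lengths are in m, angles in rad, forces in N, time in s.
With the tool pointing down it reaches from about 0.3 to 0.875 m from the base axis. Payload 6.4 kg.
Tool frame: the origin (TCP) lies at the very end of the fingers, on their centre line; the grasp point (between the pads) lies 19 mm behind it; z points along the fingers, y is the line along which they close (so a half turn about z gives the same grasp; the last joint's range is limited). The gripper opens to 85 mm and grips with 20 to 120 N. Pads are 22 mm wide; open, the fingers measure 114 mm over their backs; the gripper's body (76 mm by 85 mm) begins 54 mm behind the grasp point. The pads swing forward as they close: fully open they stand 13 mm farther back than shut.
Start: joints at [0.928, 0.181, 1.607, -0, 1.354, -0.206], TCP at [0.243, 0.521, 0.231] pointing down, gripper open.
Joint ranges: [-2.99, 2.99], [-0.89, 2.07], [0.3, 2.58], [-1.14, 4.28], [0, 2.63], [-3.12, 3.12]. Speed limits (rad/s): [2.57, 2.57, 3.01, 3.14, 3.14, 3.14].

INTERFACE

Orientations are given as a unit quaternion [w, x, y, z].
In Python, from bench import telemetry, camera, ctrl, spotter gives the robot as it stands.
- The arm moves only by the tool send_rows, never from a script. Its argument "series" is a list of rows, each a list of 3 entries, a list of its own where there are three numbers: the turn, a rotation vector about the world's x, y, z in degrees, then the shift along the world's x, y, z in mm, then the closure, from -1 (fully open) to 1 (shut), so that 0 is half open. In form: [[[rx, ry, rz], [dx, dy, dz], gripper], ...]. A call has 1 to 10 rows; each row is the pose to reach, as a shift and turn from the pose commanded when the call began; what a row does not reach only later rows make up. A row lasts 1/8 s, in which the tool goes at most 62.5 mm and 10.7 degrees, less where a joint would pass 70% of its speed; a pose out of reach is approached as far as the arm can. A call with a gripper value outside its range is refused whole. The fingers move at their own pace and stop on an object; the grip force is fixed at half the most. Time passes only in rows, so rows that repeat a pose let the fingers close. It gives the time, the measured TCP pose, the force, the opening and the grip force at its end, in the units of the state.
- telemetry.get_obs(): the state, without advancing time (a new reading comes with each control period).
- camera(name): name is "scene" or "top"; returns a dict with "pixels" (384x512x3 uint8, red, green, blue), "camera_matrix" (3x3 intrinsics, pixels), "xyz" and "orientation" of the camera in the world. Camera axes: x right, y up, looking along -z (the intrinsics and any distortion apply to the point x, -y, -z); pixel columns grow to the right and rows downward; lengths in m; the calibration is good to about 2 mm. A picture is of the moment at which its call begins. There is no depth.
- ctrl.hand_in(): hands the job in; it is judged then, once.
Trained networks look in the newest picture that a camera, given by its name, has taken for a name from the list of things; names that differ only in an ending like _2 or _b are one class to them, and where a whole thing is asked for, a point or a joint stands for the part that bears it (a point fixed in the world has none). Each returns a list of dicts, best first, with "conf" (0 to 1); they miss things now and then, are a little off and sometimes report something else, mostly with a low value. They report only what shows in the picture. A call takes as long as a camera call. They do not tell look-alikes from the thing itself.
- spotter.boxes_of(thing, camera): "xyz" ([x, y, z] in m, in world coordinates, good to about 4 mm: the middle of the surface that is visible of it).
- spotter.landmark_of(thing, camera): "xyz" ([x, y, z] in m, in world coordinates, good to about 4 mm: a listed point, or the origin of a listed thing).
The state is a dict: "time_s": time; "q": joint angles; "dq": joint speeds; "joint_efforts": joint torques, N m; "eef_pos": TCP position; "eef_rot": TCP orientation; "wrist_force": force on the tool from outside, world axes, zero at the start; "torque": the same for the moment, N m; "opening": opening from 0.0 (shut) to 1.0 (fully open); "grasp_force": force on a finger pad.
Only numpy, scipy, OpenCV 4.12 (cv2) and the standard library are available. Lean on these libraries where they do the work, as an engineer would, in place of code of your own. Each camera call takes 0.05 s, during which the arm holds its last target. There are 200 camera calls.

TASK

Slide the drying cabinet's clear top window fully open, lay every loose clay butter-dish lid flat on the sloping rack inside, lengthwise up the slope with its lower end down at the stop lip and a good finger's width of air between lids, then slide the window fully shut. After that, slide the dust cover fully off the start button, press the button fully in, let it spring back, and slide the cover fully back over it. Leave the teapot and the vase alone.

Things in the scene. Friction and masses are not known exactly. Their poses are not given: they have to be found in the camera images.
- lid1: a rectangular leather-hard clay butter-dish lid: a slab 100 mm long (its own x), 56 mm wide (y), 12 mm thick, with an upright handle bar on the middle of its top, 50 mm long (x), 16 mm thick (y), rising from 12 to 38 mm above the underside; 0.13 to 0.26 kg; either end may go first. It starts on the table left of the cabinet. Origin at the centre of its underside, z up out of the top. May be absent
- lid2: a rectangular leather-hard clay butter-dish lid: a slab 100 mm long (its own x), 56 mm wide (y), 12 mm thick, with an upright handle bar on the middle of its top, 50 mm long (x), 16 mm thick (y), rising from 12 to 38 mm above the underside; 0.13 to 0.26 kg; either end may go first. It starts on the table left of the cabinet. Origin at the centre of its underside, z up out of the top. May be absent
- lid3: a rectangular leather-hard clay butter-dish lid: a slab 100 mm long (its own x), 56 mm wide (y), 12 mm thick, with an upright handle bar on the middle of its top, 50 mm long (x), 16 mm thick (y), rising from 12 to 38 mm above the underside; 0.13 to 0.26 kg; either end may go first. It starts on the table left of the cabinet. Origin at the centre of its underside, z up out of the top. May be absent
- cabinet: fixed drying cabinet: grey open-topped box, 166 mm in x, 310 mm in y, walls 8 mm thick, 125 mm high; origin centre of underside, x away from the robot. A white console, 94 mm wide (y), 50 mm high, adjoins its +y side. Two window tracks 10 mm wide run along y at x = +95 and -95 mm, 119 to 127 mm high, reaching 310 mm beyond the -y side
- rack: fixed wooden rack in the cabinet, sloping up at 20 degrees away from the robot: a deck of four cross slats, 292 mm wide, 109 mm up the slope, with a stop lip 10 mm high, 6 mm thick at its foot. Origin on the deck against the lip, mid-width, 55 mm above the table; x up the slope, y along the lip, z out of the deck. A lid laid right has its origin at x 50, z 0 mm; three fit at y -90, 0, 90 mm
- window (a joint): clear flat sliding window (aluminium edges) that covers the whole cabinet top: 0 = fully shut, 0.30 m = fully open, sliding towards the cabinet's -y side; stays where left, about 1.5 N friction; its top surface is 134 mm above the table
- window_handle (a point): middle of the window's black upright handle fin: 14 mm thick in the sliding direction (cabinet y), 70 mm long in cabinet x, standing 26 mm up from the plate (from 134 to 160 mm above the table); moves with the window
- cover (a joint): steel dust cover, a plate 64 mm (x) by 84 mm (y), 5 mm thick, lying over the start button on the console's two rails: 0 = fully over the button, 0.07 m = fully aside, sliding towards the cabinet's -x (to the robot); stays where left, about 1 N friction
- cover_knob (a point): middle of the cover's black knob, an upright cylinder 22 mm in diameter, standing 26 mm up from the plate (plate top 71 mm, knob top 97 mm above the table); moves with the cover
- button (a joint): round grey start button, 36 mm in diameter, on the console under the cover: 0 = out, 0.006 m = fully pressed straight down (about 5 N); springs back
- button_top (a point): centre of the button's top face, 63 mm above the table when out; lies between the two console rails (68 mm apart, 66 mm high) 
- teapot: bystander: side-handled clay teapot, 108 mm across, 100 mm high, beyond the lids; origin centre of underside
- vase: bystander: clay bottle vase, 72 mm across, 145 mm high, origin centre of underside
Mind the look-alikes: they are no part of the job. What is shaped like the lid2 but yellow is not meant. What is shaped like the lid3 but orange is not meant.

How it is judged:
On the way, in this order (a step that is already met when the one before it is completed fails the run):
1. the window is fully open (value of joint window above 0.285 m), for 0.1 s.
2. every lid lies properly on the rack and the window is fully shut (x of lid1 in the frame of rack between 0.044 and 0.066 m and y of lid1 in the frame of rack between -0.122 and 0.122 m and z of lid1 in the frame of rack between -0.006 and 0.006 m and angle between the x axis of each of lid1, lid2, lid3 and the x axis of rack, either way round below 0.22 rad and angle between the z axis of each of lid1, lid2, lid3 and the z axis of rack, either way round below 0.1 rad and linear speed of each of lid1, lid2, lid3 below 0.02 m/s and x of lid2 in the frame of rack between 0.044 and 0.066 m and y of lid2 in the frame of rack between -0.122 and 0.122 m and z of lid2 in the frame of rack between -0.006 and 0.006 m and x of lid3 in the frame of rack between 0.044 and 0.066 m and y of lid3 in the frame of rack between -0.122 and 0.122 m and z of lid3 in the frame of rack between -0.006 and 0.006 m and distance between lid1 and lid2 above 0.068 m and distance between each of lid2, lid1 and lid3 above 0.068 m and value of joint window below 0.008 m), for 0.2 s.
3. the dust cover is slid off the button (value of joint cover above 0.06 m), for 0.1 s.
4. the start button is pressed fully in, with the window shut (value of joint button above 0.0045 m and value of joint window below 0.008 m), for 0.02 s.
At the end, for the whole second after the job is handed in: Every lid rests flat on the rack (6 mm, 0.1 rad), within 0.22 rad of straight up the slope, lower end within 16 mm of the lip, lid middles 68 mm or more apart and within 122 mm of mid-width; window shut to 8 mm, cover back to 6 mm, button out (all of step 2 and value of joint cover below 0.006 m and value of joint button below 0.002 m); the robot touches nothing.
It fails at once if the teapot is disturbed (moved over 40 mm or tipped) (distance of teapot from where it was at the start of the episode above 0.04 m or angle between teapot's own z axis and vertical above 0.5 rad).
It fails at once if the vase is disturbed (moved over 40 mm or tipped) (distance of vase from where it was at the start of the episode above 0.04 m or angle between vase's own z axis and vertical above 0.5 rad).
Of lid1, lid2, lid3 only 2 to 3 are there at a start; the rules pass over those that are not, and their reading is None.
At some moment in a run one of lid1, lid2, lid3 may be knocked a few centimetres aside while the robot is not near it.
Once in a run the grip may slacken for a moment while it holds something.
It also fails if it takes over 210 s, if anything falls off the work surface, if the arm or the gripper's body presses on something with over 40 N, if the wrist force passes 120 N, or if a joint passes its speed limit or range.

## Working session

There is one attempt and no reset: what is moved stays moved. The work goes in short steps, Python scripts to look and compute and a tool call to move; the robot and the scene stay as the last step left them, time stands still between calls to the robot, and variables do not carry over. Pictures are saved under pics/ and viewed, at most 14 in all, crops included, and the job is handed in when it is done.

Besides the shell and the picture viewer there is one more tool, called after ">>>" as name([rows], argument=value, ...), one row to a line, values as JSON. send_rows: Moves the arm, as the interface text tells. Its arguments: {"type":"object","properties":{"series":{"type":"array","items":{"type":"array"}}},"required":["series"]}

```bash
mkdir -p pics; python3 - <<'E'
from bench import telemetry, camera, ctrl, spotter
import cv2,numpy as np
o=telemetry.get_obs();print(o['time_s'],o['eef_pos'],o['eef_rot'],o['opening'])
for c in("scene","top"):
    d=camera(c);cv2.imwrite(f'pics/{c}0.png',cv2.cvtColor(d['pixels'],cv2.COLOR_RGB2BGR))
    print(c,d['camera_matrix'],d['xyz'],d['orientation'])
    for t in("lid1","cabinet","rack","window_handle","cover_knob","button_top","teapot","vase"):
        print(t,[(np.round(x['xyz'],3).tolist(),round(x['conf'],2)) for x in spotter.landmark_of(t,c)])
    print('boxes lid',[(np.round(x['xyz'],3).tolist(),round(x['conf'],2)) for x in spotter.boxes_of("lid1",c)])
E
```

```text
0.0 [0.2429016  0.52054342 0.23037064] [-3.51369534e-04  2.16667750e-01  9.76244997e-01 -8.17302379e-04] 0.9974918331365028
scene [[396.31566043   0.         258.0028917 ]
 [  0.         396.31566043 193.94943315]
 [  0.           0.           1.        ]] [ 0.92325105 -0.23657566  0.76610303] [0.85507688 0.31497294 0.14374208 0.38597124]
lid1 [([0.599, 0.334, -0.0], 0.88), ([0.26, 0.315, 0.001], 0.79), ([0.345, 0.004, -0.002], 0.7), ([0.452, 0.395, -0.001], 0.65), ([0.439, 0.246, 0.0], 0.56)]
cabinet [([0.554, -0.13, 0.002], 0.77)]
rack []
window_handle [([0.543, -0.029, 0.146], 0.86)]
cover_knob [([0.56, 0.069, 0.086], 0.92), ([0.454, 0.392, -0.002], 0.66)]
button_top []
teapot [([0.751, 0.187, -0.004], 0.69)]
vase [([0.657, 0.453, -0.004], 0.9)]
boxes lid [([0.462, 0.388, 0.011], 0.84), ([0.273, 0.307, 0.013], 0.77), ([0.345, -0.01, 0.011], 0.71), ([0.603, 0.328, 0.014], 0.65), ([0.446, 0.241, 0.013], 0.59)]
top [[498.44109949   0.         250.19281667]
 [  0.         498.44109949 187.59948352]
 [  0.           0.           1.        ]] [0.3536917  0.14276011 1.31609068] [-0.69785233 -0.04599965  0.04264303  0.71348983]
lid1 [([0.598, 0.335, 0.001], 0.87), ([0.26, 0.305, 0.004], 0.68), ([0.346, 0.007, 0.001], 0.57), ([0.437, 0.248, 0.001], 0.56)]
cabinet [([0.551, -0.133, 0.001], 0.76)]
rack []
window_handle [([0.557, 0.07, 0.081], 0.18)]
cover_knob [([0.555, 0.071, 0.084], 0.68)]
button_top [([0.659, 0.456, 0.0], 0.63)]
teapot [([0.752, 0.183, -0.001], 0.55)]
vase [([0.656, 0.453, 0.002], 0.59)]
boxes lid [([0.259, 0.308, 0.014], 0.9), ([0.597, 0.333, 0.013], 0.78), ([0.451, 0.39, 0.013], 0.77), ([0.434, 0.25, 0.01], 0.76), ([0.346, 0.006, 0.013], 0.73)]
```

View pics/top0.png

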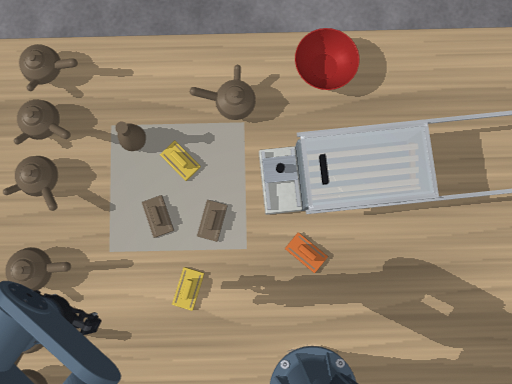

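View pics/scene0.png

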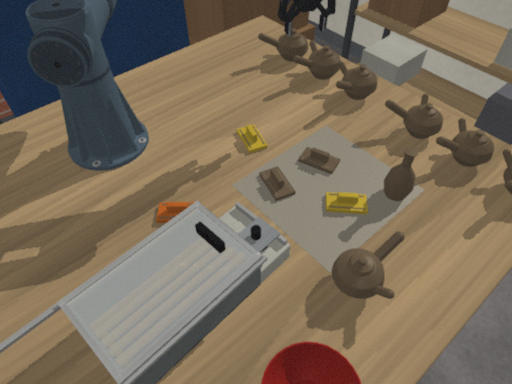

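Top view: two brown lids at px (157,216) and (212,220), yellow decoys at (181,161) and (188,288), an orange decoy at (307,252), cabinet at about (365,167) with the handle fin at (324,169) and the knob at (280,168). The scene view agrees. Next I need yaws, so I'll build helpers and an overlay.

```bash
cat > h.py <<'E'
import numpy as np,cv2
from scipy.spatial.transform import Rotation as R
from bench import telemetry, camera, ctrl, spotter
def Rq(q): return R.from_quat([q[1],q[2],q[3],q[0]])
def project(P,d):
    p=Rq(d['orientation']).inv().apply(np.atleast_2d(P)-d['xyz'])*[1,-1,-1]
    K=d['camera_matrix'];u=(K@p.T).T;return u[:,:2]/u[:,2:]
def unproj(uv,z,d):
    K=d['camera_matrix'];uv=np.atleast_2d(uv).astype(float)
    r=np.c_[(uv[:,0]-K[0,2])/K[0,0],-(uv[:,1]-K[1,2])/K[1,1],-np.ones(len(uv))]
    r=Rq(d['orientation']).apply(r);s=(z-d['xyz'][2])/r[:,2]
    return np.array(d['xyz'])+r*s[:,None]
def pose(x,y,yaw,z=0): return R.from_euler('z',yaw,degrees=True),np.array([x,y,z])
def box(lo,hi):
    return np.array([[a,b,c] for a in(lo[0],hi[0]) for b in(lo[1],hi[1]) for c in(lo[2],hi[2])])
def draw(img,d,rot,t,lo,hi,col,s):
    p=project(rot.apply(box(lo,hi))+t,d)
    for i in range(8):
        for j in range(i):
            if bin(i^j).count('1')==1: cv2.line(img,*[tuple(int(round((q+.5)*s)) for q in p[k]) for k in(i,j)],col,1)
def rgb2(d,s): return cv2.resize(cv2.cvtColor(d['pixels'],cv2.COLOR_RGB2BGR),None,fx=s,fy=s,interpolation=cv2.INTER_CUBIC)
def lidyaws(d,guess,r=0.075):
    "brown-lid fit by maximising edge strength of slab-top and handle-top outlines in one camera"
    from scipy.optimize import minimize
    g=cv2.cvtColor(d['pixels'],cv2.COLOR_RGB2GRAY).astype(np.float32)
    g=cv2.GaussianBlur(g,(0,0),0.8);m=np.hypot(cv2.Sobel(g,5,1,0),cv2.Sobel(g,5,0,1))
    def outline(a,b,z,n=40):
        t=np.linspace(-1,1,n);o=np.ones(n)
        return np.r_[np.c_[t*a,o*b,o*z],np.c_[t*a,-o*b,o*z],np.c_[o*a,t*b,o*z],np.c_[-o*a,t*b,o*z]]
    O=np.r_[outline(.05,.028,.012),outline(.025,.008,.038)]
    def f(p):
        u=project(R.from_euler('z',p[2]).apply(O)+[p[0],p[1],0],d).astype(np.float32)
        return -cv2.remap(m,u[:,:1].copy(),u[:,1:].copy(),cv2.INTER_LINEAR).mean()
    best=min((minimize(f,[guess[0],guess[1],a],method='Nelder-Mead',options=dict(initial_simplex=[[guess[0],guess[1],a],[guess[0]+.005,guess[1],a],[guess[0],guess[1]+.005,a],[guess[0],guess[1],a+.15]])) for a in np.radians(range(0,180,10))),key=lambda r:r.fun)
    return best.x[0],best.x[1],(np.degrees(best.x[2])+90)%180-90,best.fun
E
python3 - <<'E'
from h import *
d=camera('top');dd=camera('scene')
L=[]
for g in [(.451,.392),(.437,.248)]:
    for c in(d,dd):
        r=lidyaws(c,g);print(np.round(r,3));L.append(r)
s=3
img=rgb2(d,s)
for r in L[::2]:
    draw(img,d,*pose(*r[:3]),[-.05,-.028,0],[.05,.028,.012],(0,255,0),s)
cab=pose(.553,-.131,8)
cv2.imwrite('pics/cropA.png',img[3*110:3*260,3*130:3*260])
import cv2
# cabinet: line fits
img2=rgb2(d,3)
cv2.imwrite('pics/cropB.png',img2[330:670,740:1536])
E
```

```text
[  0.447   0.392  17.571 -88.315]
[  0.454   0.396  18.585 -98.055]
[  0.436   0.25  -15.704 -86.965]
[  0.436   0.251 -15.64  -77.982]
```

View pics/cropB.png

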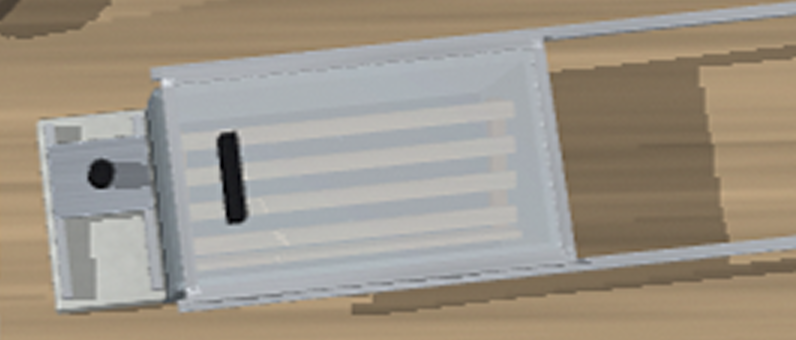

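View pics/cropA.png

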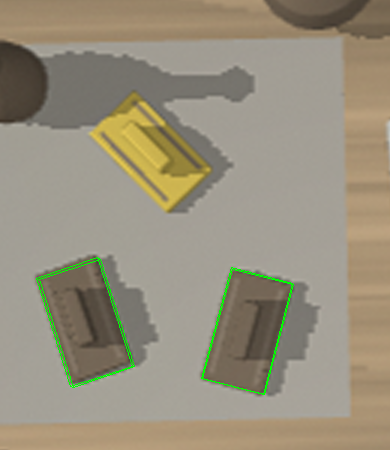

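```bash
cat > s.py <<'E'
from h import *
d=camera('top');s=camera('scene')
px=lambda a:(np.array(a,float)+[740,330])/3-.33
ul,ur=unproj(px([[152,70],[796,3]]),.127,d); ll,lr=unproj(px([[180,310],[796,248]]),.119,d)
for a,b in((ul,ur),(ll,lr)):
    v=a-b;print('yaw',np.degrees(np.arctan2(-v[0],v[1])),a,b)
print('end',np.degrees(np.arctan2(*(ul-ll)[[1,0]])),np.linalg.norm(ul-ll))
yaw=np.degrees(np.arctan2(-(ul-ur)[0]-(ll-lr)[0],(ul-ur)[1]+(ll-lr)[1]))
r,_=pose(0,0,yaw);c=(ul+ll)/2-r.apply([0,.155,0]);c[2]=0;print(yaw,c)
for n in('window_handle','cover_knob'):
    for C in('scene','top'):
        for x in spotter.landmark_of(n,C): print(n,C,np.round(r.inv().apply(np.array(x['xyz'])-c),3),round(x['conf'],2))
for C,dd in(('top',d),('scene',s)):
    k=2;im=rgb2(dd,k)
    draw(im,dd,r,c,[-.083,-.155,0],[.083,.155,.125],(0,255,0),k)
    for sx in(-.095,.095): draw(im,dd,r,c,[sx-.005,-.465,.119],[sx+.005,.155,.127],(0,0,255),k)
    draw(im,dd,r,c,[-.083,.155,0],[.083,.249,.05],(255,0,0),k)
    cv2.imwrite(f'pics/cab_{C}.png',im[200:500,480:1024] if C=='top' else im[380:768,0:640])
E
python3 s.py; cd pics; python3 -c "
import cv2,numpy as np
a=cv2.imread('cab_top.png');b=cv2.imread('cab_scene.png')
b=cv2.resize(b,None,fx=.75,fy=.75);h=np.zeros((a.shape[0]+b.shape[0],544,3),np.uint8);h[:a.shape[0],:544]=a;h[a.shape[0]:,:b.shape[1]]=b;cv2.imwrite('cab.png',h)"
```

```text
yaw 4.734805128430079 [0.63518335 0.02981741 0.127     ] [ 0.67875946 -0.49629536  0.127     ]
yaw 4.478104597685036 [0.4401333  0.01322764 0.119     ] [ 0.47899371 -0.48296482  0.119     ]
end 4.861529021929392 0.1959176910986098
4.610234505356103 [ 0.55011675 -0.13297598  0.        ]
window_handle scene [-0.     0.103  0.149] 0.58
window_handle top [0.004 0.108 0.147] 0.72
window_handle top [-0.083  0.392  0.003] 0.24
cover_knob scene [0.025 0.199 0.086] 0.69
cover_knob top [0.024 0.201 0.083] 0.96
```

View pics/cab.png

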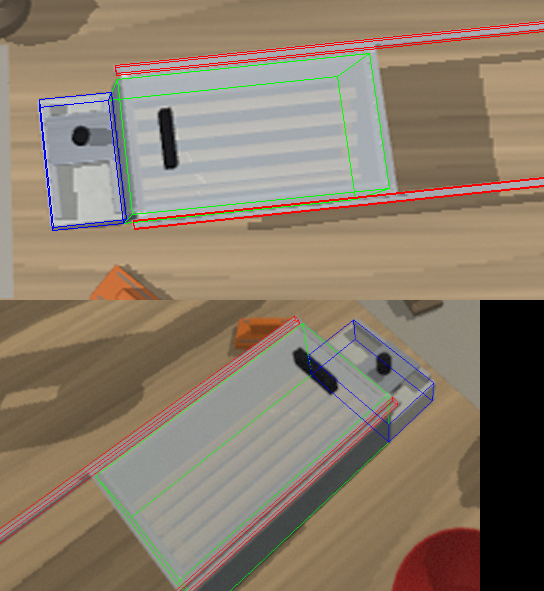

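The wireframe fits in both views: cabinet at (0.551,-0.133), yaw about 4.7°, fin at cabinet (0.001,0.105). There are two lids: A (0.450,0.394, 18°) and B (0.436,0.250, -15.7°). Moving to the fin.

>>> send_rows([
  [[0,0,30],[300,-549,20],0],
  [[0,0,30],[300,-549,20],0],
  [[0,0,30],[300,-549,20],0],
  [[0,0,30],[300,-549,20],0],
  [[0,0,30],[300,-549,20],0],
  [[0,0,30],[300,-549,20],0],
  [[0,0,30],[300,-549,20],0],
  [[0,0,30],[300,-549,20],0],
  [[0,0,30],[300,-549,20],0],
  [[0,0,30],[300,-549,20],0],
])

```text
time_s: 2.65
eef_pos: [0.536, -0.0151, 0.2511]
eef_rot: [0.0, -0.043, 0.999, 0.0]
wrist_force: [1.0, 0.9, 0.3]
opening: 0.503
grasp_force: 0.0
```

>>> send_rows([
  [[0,0,0],[7,-13,-50],0],
  [[0,0,0],[7,-13,-107],0],
  [[0,0,0],[7,-13,-107],0],
  [[0,0,0],[7,-13,-107],0],
  [[0,0,0],[7,-13,-107],0.9],
  [[0,0,0],[7,-13,-107],0.9],
  [[0,0,0],[7,-13,-107],0.9],
  [[0,0,0],[7,-13,-107],0.9],
])

```text
time_s: 3.65
eef_pos: [0.5439, -0.0264, 0.1467]
eef_rot: [0.002, -0.043, 0.999, -0.001]
wrist_force: [-0.4, 0.2, 7.0]
opening: 0.145
grasp_force: 59.1
```

>>> send_rows([
  [[0,0,0],[3,-31,2],0.9],
  [[0,0,0],[5,-62,2],0.9],
  [[0,0,0],[8,-94,2],0.9],
  [[0,0,0],[10,-126,2],0.9],
  [[0,0,0],[13,-158,2],0.9],
  [[0,0,0],[16,-190,2],0.9],
  [[0,0,0],[18,-222,2],0.9],
  [[0,0,0],[21,-254,2],0.9],
  [[0,0,0],[24,-285,2],0.9],
  [[0,0,0],[25,-300,2],0.9],
])

```text
time_s: 4.9
eef_pos: [0.5679, -0.3222, 0.1467]
eef_rot: [0.001, -0.043, 0.999, 0.005]
wrist_force: [-1.5, 43.6, 18.9]
opening: 0.147
grasp_force: 63.4
```

>>> send_rows([
  [[0,0,0],[0,-3,0],0.9],
  [[0,0,0],[0,-3,0],0.9],
])

```text
time_s: 5.15
eef_pos: [0.5679, -0.322, 0.1468]
eef_rot: [-0.0, -0.045, 0.999, 0.005]
wrist_force: [-1.2, 23.2, 10.0]
opening: 0.144
grasp_force: 62.0
```

>>> send_rows([
  [[0,0,0],[0,2,0],0],
  [[0,0,0],[0,2,0],0],
  [[0,0,0],[0,2,0],0],
  [[0,0,0],[0,2,60],0],
  [[0,0,0],[0,2,104],0],
  [[0,0,0],[-40,62,104],0],
  [[0,0,0],[-80,122,104],0],
  [[0,0,0],[-120,182,104],0],
  [[0,0,0],[-130,242,104],0],
  [[0,0,0],[-130,302,104],0],
])

```text
time_s: 6.4
eef_pos: [0.4381, -0.0483, 0.2502]
eef_rot: [0.001, -0.042, 0.999, -0.0]
wrist_force: [1.8, 0.0, -0.0]
opening: 0.499
grasp_force: 0.0
```

>>> send_rows([
  [[0,0,-10],[0,62,0],0],
  [[0,0,-20],[0,124,0],0],
  [[0,0,-20],[0,186,0],0],
  [[0,0,-20],[0,270,0],0],
  [[0,0,-20],[0,270,0],0],
  [[0,0,-20],[0,270,0],0],
  [[0,0,-20],[0,270,0],0],
  [[0,0,-20],[0,270,0],0],
])

```text
time_s: 7.4
eef_pos: [0.4394, 0.2197, 0.2498]
eef_rot: [0.0, 0.132, 0.991, -0.0]
wrist_force: [0.6, 0.3, 0.2]
opening: 0.5
grasp_force: 0.0
```

```bash
cat > look.py <<'E'
from h import *
import sys
d=camera('top');s=camera('scene');o=telemetry.get_obs();print(o['time_s'],np.round(o['eef_pos'],4))
r,c=pose(.551,-.133,4.7)
for n in('rack','window_handle','lid1'):
    for C in('scene','top'):
        for x in spotter.landmark_of(n,C): print(n,C,np.round(x['xyz'],3),'cab',np.round(r.inv().apply(np.array(x['xyz'])-c),3),round(x['conf'],2))
cv2.imwrite('pics/%s.png'%sys.argv[1],np.vstack([rgb2(d,2)[200:480,460:1024],rgb2(s,1)[100:384,0:400].repeat(1,0)[:, :].copy() if 0 else cv2.resize(rgb2(s,2)[340:768,0:800],(564,302))]))
E
python3 look.py open1
```

```text
7.5 [0.4394 0.2198 0.2499]
rack scene [ 0.498 -0.137  0.052] cab [-0.053  0.     0.052] 0.69
rack top [ 0.497 -0.139  0.054] cab [-0.055 -0.001  0.054] 0.85
window_handle scene [ 0.434  0.246 -0.002] cab [-0.086  0.387 -0.002] 0.68
window_handle scene [ 0.569 -0.325  0.148] cab [ 0.002 -0.193  0.148] 0.6
window_handle top [ 0.568 -0.319  0.147] cab [ 0.001 -0.187  0.147] 0.81
lid1 scene [ 0.452  0.395 -0.002] cab [-0.055  0.535 -0.002] 0.84
lid1 scene [0.435 0.247 0.002] cab [-0.084  0.388  0.002] 0.7
lid1 scene [0.257 0.315 0.003] cab [-0.257  0.471  0.003] 0.63
lid1 scene [ 0.599  0.335 -0.   ] cab [ 0.086  0.462 -0.   ] 0.63
lid1 scene [ 0.347  0.004 -0.002] cab [-0.192  0.153 -0.002] 0.55
lid1 top [ 0.451  0.392 -0.003] cab [-0.056  0.531 -0.003] 0.95
lid1 top [0.345 0.005 0.002] cab [-0.194  0.154  0.002] 0.73
lid1 top [0.596 0.333 0.001] cab [0.083 0.461 0.001] 0.66
lid1 top [0.436 0.249 0.002] cab [-0.083  0.39   0.002] 0.64
lid1 top [0.26  0.309 0.002] cab [-0.254  0.464  0.002] 0.61
```

View pics/open1.png

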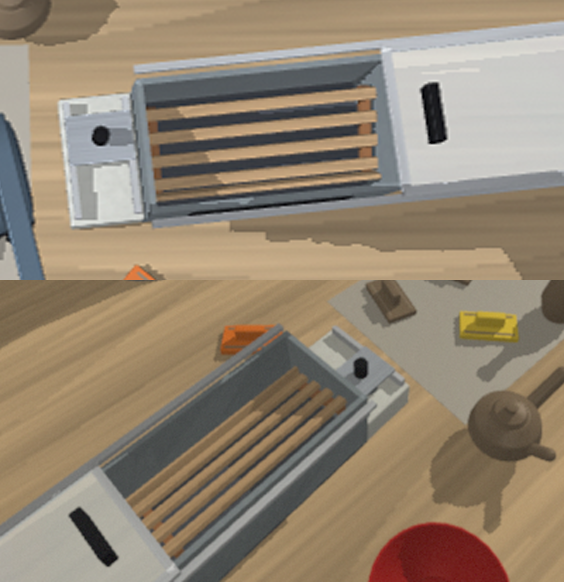

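Window is open (fin at cabinet y about -0.19); the rack origin is at cabinet x about -0.054. Grasping lid B.

>>> send_rows([
  [[0,0,-0.5],[-3,30,-60],0],
  [[0,0,-0.5],[-3,30,-120],0],
  [[0,0,-0.5],[-3,30,-175],0],
  [[0,0,-0.5],[-3,30,-215],0],
  [[0,0,-0.5],[-3,30,-233],0],
  [[0,0,-0.5],[-3,30,-233],0],
  [[0,0,-0.5],[-3,30,-233],0.9],
  [[0,0,-0.5],[-3,30,-233],0.9],
  [[0,0,-0.5],[-3,30,-233],0.9],
  [[0,0,-0.5],[-3,30,-233],0.9],
])

```text
time_s: 9.05
eef_pos: [0.4374, 0.2513, 0.0183]
eef_rot: [0.001, 0.135, 0.991, 0.001]
wrist_force: [0.2, -0.2, 6.2]
opening: 0.172
grasp_force: 61.3
```

>>> send_rows([
  [[0,0,0],[0,0,50],0.9],
  [[0,0,0],[0,0,110],0.9],
  [[0,0,0],[0,0,170],0.9],
  [[0,0,0],[0,0,231],0.9],
  [[0,0,7],[12,-50,231],0.9],
  [[0,0,14],[24,-100,231],0.9],
  [[0,0,20.2],[38,-150,231],0.9],
  [[0,0,20.2],[50,-200,231],0.9],
  [[0,0,20.2],[63,-250,231],0.9],
  [[0,0,20.2],[75,-300,231],0.9],
])

```text
time_s: 10.3
eef_pos: [0.511, -0.0507, 0.2478]
eef_rot: [0.0, -0.041, 0.999, 0.0]
wrist_force: [0.3, 0.3, -2.2]
opening: 0.174
grasp_force: 60.3
```

>>> send_rows([
  [[0.4,-5,0],[9,-35,0],0.9],
  [[0.8,-10,0],[18,-70,0],0.9],
  [[1.2,-15,0],[27,-105,0],0.9],
  [[1.6,-19.9,0],[36,-138,0],0.9],
  [[1.6,-19.9,0],[36,-138,0],0.9],
  [[1.6,-19.9,0],[36,-138,0],0.9],
  [[1.6,-19.9,0],[36,-138,0],0.9],
])

```text
time_s: 11.18
eef_pos: [0.5473, -0.186, 0.2479]
eef_rot: [0.173, -0.041, 0.984, 0.007]
wrist_force: [0.9, -0.2, -1.7]
opening: 0.173
grasp_force: 60.2
```

>>> send_rows([
  [[0,0,0],[1,-2,-40],0.9],
  [[0,0,0],[1,-2,-80],0.9],
  [[0,0,0],[1,-2,-115],0.9],
  [[0,0,0],[1,-2,-138],0.9],
  [[0,0,0],[1,-2,-148],0.9],
  [[0,0,0],[1,-2,-148],0.9],
  [[0,0,0],[1,-2,-148],0.9],
])

```text
time_s: 12.05
eef_pos: [0.549, -0.1895, 0.1011]
eef_rot: [0.174, -0.04, 0.984, 0.006]
wrist_force: [1.1, -0.1, -1.6]
opening: 0.166
grasp_force: 60.3
```

>>> send_rows([
  [[0,0,0],[0,0,-3],0.9],
  [[0,0,0],[0,0,-6],0.9],
  [[0,0,0],[0,0,-7],0.9],
  [[0,0,0],[0,0,-7],0.9],
])

```text
time_s: 12.55
eef_pos: [0.548, -0.1891, 0.0926]
eef_rot: [0.173, -0.04, 0.984, 0.007]
wrist_force: [-0.1, 0.4, -2.5]
opening: 0.167
grasp_force: 64.2
```

>>> send_rows([
  [[0,0,0],[0,0,-1],0.9],
  [[0,0,0],[0,0,-2],0.9],
  [[0,0,0],[0,0,-2],0.9],
])

```text
time_s: 12.92
eef_pos: [0.5482, -0.1892, 0.0913]
eef_rot: [0.173, -0.04, 0.984, 0.007]
wrist_force: [-4.3, 0.2, 3.8]
opening: 0.166
grasp_force: 65.4
```

>>> send_rows([
  [[0,0,0],[0,0,-1],0.9],
  [[0,0,0],[0,0,-2],0.9],
  [[0,0,0],[0,0,-2],0.9],
])

```text
time_s: 13.3
eef_pos: [0.5483, -0.1893, 0.0912]
eef_rot: [0.174, -0.041, 0.984, 0.007]
wrist_force: [-20.3, 4.6, 27.0]
opening: 0.169
grasp_force: 69.0
```

>>> send_rows([
  [[0,0,0],[0,0,3],0.9],
  [[0,0,0],[0,0,3],0],
  [[0,0,0],[0,0,3],0],
  [[0,0,0],[0,0,3],0],
  [[0,0,0],[0,0,3],0],
  [[0,0,0],[-16,-1,48],0],
  [[0,0,0],[-32,-2,92],0],
  [[0,0,0],[-50,-4,155],0],
])

```text
time_s: 14.3
eef_pos: [0.4976, -0.1923, 0.2408]
eef_rot: [0.172, -0.04, 0.984, 0.008]
wrist_force: [0.1, -1.0, 0.9]
opening: 0.502
grasp_force: 0.0
```

>>> send_rows([
  [[-1.6,10,0],[-10,60,0],0],
  [[-1.6,19.9,0],[-20,120,0],0],
  [[-1.6,19.9,0],[-25,180,0],0],
  [[-1.6,19.9,0],[-30,240,0],0],
  [[-1.6,19.9,0],[-30,300,0],0],
  [[-1.6,19.9,0],[-30,360,0],0],
  [[-1.6,19.9,0],[-35,420,0],0],
  [[-1.6,19.9,0],[-40,480,0],0],
  [[-1.6,19.9,0],[-45,540,0],0],
  [[-1.6,19.9,0],[-50,575,0],0],
])

```text
time_s: 15.55
eef_pos: [0.4481, 0.3847, 0.2405]
eef_rot: [-0.0, -0.042, 0.999, 0.0]
wrist_force: [-0.2, -0.3, 0.3]
opening: 0.501
grasp_force: 0.0
```

```bash
cat > chk.py <<'E'
from h import *
import sys
d=camera('top');s=camera('scene');o=telemetry.get_obs();print(o['time_s'],np.round(o['eef_pos'],4),o['eef_rot'])
r,c=pose(.551,-.133,4.7)
O=c+r.apply([-.054,0,.055]);rr=r*R.from_euler('y',-20,degrees=True)
for n in('rack','lid1'):
    for C in('scene','top'):
        for x in spotter.landmark_of(n,C): print(n,C,np.round(x['xyz'],3),'rack',np.round(rr.inv().apply(np.array(x['xyz'])-O),3),round(x['conf'],2))
ims=[]
for dd,w in((d,(slice(195,480),slice(460,1024))),(s,(slice(340,768),slice(0,800)))):
    im=rgb2(dd,2)
    for y in map(float,sys.argv[2:]): draw(im,dd,rr,O+rr.apply([.055,y,0]),[-.05,-.028,0],[.05,.028,.012],(0,255,0),2)
    ims.append(cv2.resize(im[w],(564,302 if dd is s else 285)))
cv2.imwrite('pics/%s.png'%sys.argv[1],np.vstack(ims))
E
python3 chk.py p1 -.055; python3 - <<'E'
from h import *
for C in('top','scene'):print(np.round(lidyaws(camera(C),(.451,.394)),3))
E
```

```text
15.65 [0.4477 0.3852 0.2404] [-2.92952415e-04 -4.28611580e-02  9.99080890e-01  4.58003491e-04]
rack scene [ 0.495 -0.135  0.052] rack [-0.003  0.002 -0.002] 0.89
rack top [ 0.494 -0.138  0.051] rack [-0.004 -0.    -0.002] 0.89
lid1 scene [ 0.348  0.004 -0.002] rack [-0.149  0.154 -0.007] 0.92
lid1 scene [0.258 0.31  0.002] rack [-0.208  0.466  0.019] 0.67
lid1 scene [ 0.452  0.397 -0.002] rack [-0.021  0.536 -0.053] 0.64
lid1 scene [ 0.598  0.336 -0.002] rack [ 0.111  0.463 -0.102] 0.63
lid1 scene [ 0.555 -0.19   0.074] rack [ 0.056 -0.057 -0.001] 0.61
lid1 top [ 0.598  0.334 -0.001] rack [ 0.111  0.461 -0.1  ] 0.9
lid1 top [0.257 0.308 0.003] rack [-0.208  0.464  0.02 ] 0.84
lid1 top [ 0.556 -0.187  0.077] rack [ 0.059 -0.054  0.002] 0.66
lid1 top [0.347 0.006 0.002] rack [-0.148  0.155 -0.002] 0.63
lid1 top [ 0.452  0.392 -0.004] rack [-0.022  0.532 -0.055] 0.53
lid1 top [ 0.494 -0.133  0.057] rack [-0.002  0.004  0.003] 0.23
[   0.455    0.368   21.462 -103.219]
[   0.454    0.396   18.365 -103.93 ]
```

View pics/p1.png

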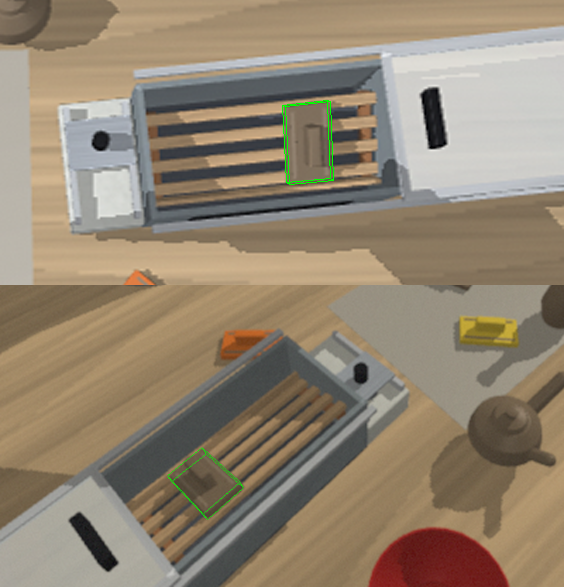

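The placed lid B matches the predicted outline (rack x about 56, y about -55). Now lid A.

>>> send_rows([
  [[0,0,7],[4,9,-60],0],
  [[0,0,13],[4,9,-120],0],
  [[0,0,13],[4,9,-165],0],
  [[0,0,13],[4,9,-205],0],
  [[0,0,13],[4,9,-223],0],
  [[0,0,13],[4,9,-223],0],
  [[0,0,13],[4,9,-223],0.9],
  [[0,0,13],[4,9,-223],0.9],
  [[0,0,13],[4,9,-223],0.9],
  [[0,0,13],[4,9,-223],0.9],
])

```text
time_s: 17.2
eef_pos: [0.4547, 0.3919, 0.0202]
eef_rot: [0.002, -0.154, 0.988, 0.001]
wrist_force: [-0.1, -1.9, 7.2]
opening: 0.171
grasp_force: 62.3
```

>>> send_rows([
  [[0,0,0],[0,0,50],0.9],
  [[0,0,0],[0,0,110],0.9],
  [[0,0,0],[0,0,170],0.9],
  [[0,0,0],[0,0,231],0.9],
  [[0,0,-5],[9,-50,231],0.9],
  [[0,0,-10],[18,-100,231],0.9],
  [[0,0,-13],[26,-150,231],0.9],
  [[0,0,-13],[35,-200,231],0.9],
  [[0,0,-13],[44,-250,231],0.9],
  [[0,0,-13],[52,-300,231],0.9],
])

```text
time_s: 18.45
eef_pos: [0.5048, 0.0895, 0.2493]
eef_rot: [0.0, -0.041, 0.999, -0.0]
wrist_force: [0.4, -0.1, -2.4]
opening: 0.169
grasp_force: 61.0
```

>>> send_rows([
  [[0.4,-5,0],[8,-45,0],0.9],
  [[0.8,-10,0],[16,-90,0],0.9],
  [[1.2,-15,0],[23,-130,0],0.9],
  [[1.6,-19.9,0],[31,-171,0],0.9],
  [[1.6,-19.9,0],[31,-171,0],0.9],
  [[1.6,-19.9,0],[31,-171,0],0.9],
  [[1.6,-19.9,0],[31,-171,0],0.9],
])

```text
time_s: 19.32
eef_pos: [0.536, -0.0788, 0.249]
eef_rot: [0.173, -0.041, 0.984, 0.007]
wrist_force: [-0.4, -0.3, -1.7]
opening: 0.166
grasp_force: 61.0
```

>>> send_rows([
  [[0,0,0],[1,0,-40],0.9],
  [[0,0,0],[1,0,-80],0.9],
  [[0,0,0],[1,0,-115],0.9],
  [[0,0,0],[1,0,-140],0.9],
  [[0,0,0],[1,0,-150],0.9],
  [[0,0,0],[1,0,-154],0.9],
  [[0,0,0],[1,0,-155],0.9],
  [[0,0,0],[1,0,-155],0.9],
])

```text
time_s: 20.32
eef_pos: [0.5377, -0.0803, 0.0948]
eef_rot: [0.174, -0.04, 0.984, 0.006]
wrist_force: [-0.7, 1.0, -1.8]
opening: 0.169
grasp_force: 61.0
```

>>> send_rows([
  [[0,0,0],[0,0,-1],0.9],
  [[0,0,0],[0,0,-2],0.9],
  [[0,0,0],[0,0,-2],0.9],
])

```text
time_s: 20.7
eef_pos: [0.5373, -0.0803, 0.0926]
eef_rot: [0.174, -0.04, 0.984, 0.007]
wrist_force: [-5.0, 0.4, 5.9]
opening: 0.172
grasp_force: 62.1
```

>>> send_rows([
  [[0,0,0],[0,0,-1],0.9],
  [[0,0,0],[0,0,-1],0.9],
  [[0,0,0],[0,0,1],0.9],
  [[0,0,0],[0,0,1],0],
  [[0,0,0],[0,0,1],0],
  [[0,0,0],[0,0,1],0],
  [[0,0,0],[0,0,1],0],
  [[0,0,0],[-16,-1,46],0],
  [[0,0,0],[-32,-2,92],0],
  [[0,0,0],[-50,-4,155],0],
])

```text
time_s: 21.95
eef_pos: [0.4864, -0.0835, 0.2441]
eef_rot: [0.172, -0.04, 0.984, 0.007]
wrist_force: [0.7, -0.9, 0.4]
opening: 0.494
grasp_force: 0.0
```

>>> send_rows([
  [[-1.6,10,0],[-40,60,0],0],
  [[-1.6,19.9,0],[-80,120,0],0],
  [[-1.6,19.9,0],[-90,180,0],0],
  [[-1.6,19.9,0],[-90,240,0],0],
  [[-1.6,19.9,0],[-90,300,0],0],
  [[-1.6,19.9,0],[-90,300,0],0],
  [[-1.6,19.9,0],[-90,300,0],0],
])

```text
time_s: 22.82
eef_pos: [0.3975, 0.2163, 0.2436]
eef_rot: [-0.0, -0.042, 0.999, -0.0]
wrist_force: [-0.6, -0.2, 0.5]
opening: 0.502
grasp_force: 0.0
```

```bash
sed -i 's/cv2.imwrite.*//' chk.py; cat >> chk.py <<'E'
a=rgb2(d,6)[6*115:6*215,6*300:6*425]
cv2.imwrite('pics/%s.png'%sys.argv[1],a)
E
python3 chk.py p2
```

```text
22.925 [0.3979 0.215  0.2437] [-1.93050685e-04 -4.02409072e-02  9.99189940e-01 -3.08471540e-04]
rack scene [ 0.498 -0.136  0.052] rack [-0.     0.002 -0.003] 0.9
rack scene [ 0.552 -0.191  0.072] rack [ 0.053 -0.058 -0.001] 0.69
rack top [ 0.494 -0.137  0.057] rack [-0.002  0.001  0.003] 0.55
lid1 scene [ 0.544 -0.078  0.073] rack [ 0.054  0.056 -0.001] 0.78
lid1 scene [ 0.554 -0.193  0.075] rack [ 0.055 -0.06   0.001] 0.74
lid1 scene [ 0.596  0.332 -0.002] rack [ 0.109  0.459 -0.101] 0.67
lid1 scene [0.261 0.314 0.   ] rack [-0.205  0.47   0.017] 0.63
lid1 scene [ 0.346  0.005 -0.003] rack [-0.15   0.154 -0.007] 0.62
lid1 scene [ 0.658  0.455 -0.005] rack [ 0.175  0.577 -0.128] 0.55
lid1 scene [ 0.568 -0.323  0.146] rack [ 0.083 -0.19   0.066] 0.45
lid1 top [0.347 0.003 0.004] rack [-0.147  0.152 -0.001] 0.77
lid1 top [0.598 0.333 0.002] rack [ 0.112  0.461 -0.097] 0.76
lid1 top [ 0.557 -0.185  0.075] rack [ 0.059 -0.052 -0.   ] 0.73
lid1 top [0.26  0.31  0.003] rack [-0.205  0.465  0.019] 0.72
lid1 top [ 0.542 -0.082  0.07 ] rack [ 0.051  0.052 -0.003] 0.61
```

View pics/p2.png

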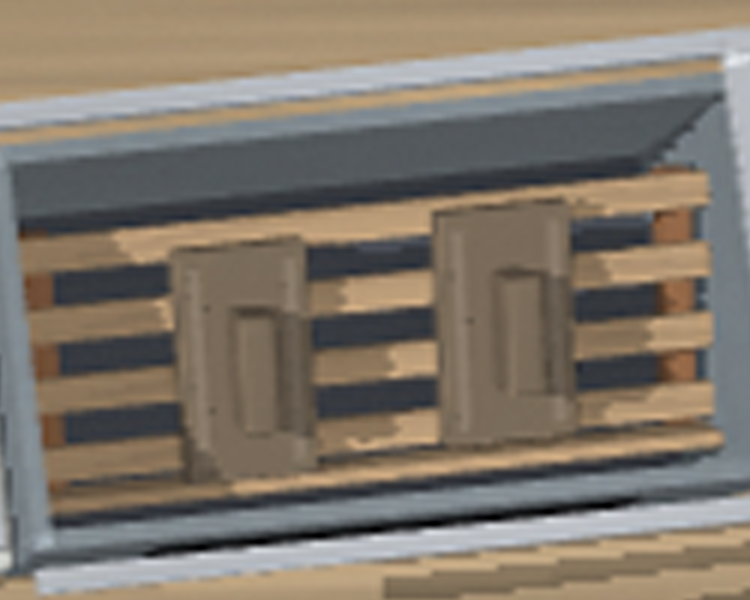

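Both lids lie on the rack. Lid A's lower end is at the lip (px 195–315, row 475) and lid B sits a few mm above it (row 440). Checking the fit numerically.

```bash
cat > fit.py <<'E'
from h import *
from scipy.optimize import minimize
r,c=pose(.551,-.133,4.7);O=c+r.apply([-.055,0,.055]);rr=r*R.from_euler('y',-20,degrees=True)
t=np.linspace(-1,1,40);o=np.ones(40)
out=lambda a,b,z:np.r_[np.c_[t*a,o*b,o*z],np.c_[t*a,-o*b,o*z],np.c_[o*a,t*b,o*z],np.c_[-o*a,t*b,o*z]]
P=np.r_[out(.05,.028,.012),out(.025,.008,.038)]
for C in('top','scene'):
    d=camera(C);g=cv2.GaussianBlur(cv2.cvtColor(d['pixels'],cv2.COLOR_RGB2GRAY).astype(np.float32),(0,0),.8);m=np.hypot(cv2.Sobel(g,5,1,0),cv2.Sobel(g,5,0,1))
    def f(p):
        q=R.from_euler('zy',[p[2],p[3]]).apply(P)+[p[0],p[1],.05*np.sin(max(0,-p[3]))*0]
        u=project(rr.apply(q)+O,d).astype(np.float32);return -cv2.remap(m,u[:,:1].copy(),u[:,1:].copy(),1).mean()
    for y in(-.055,.055):
        b=min((minimize(f,[.055,y,a,0],method='Nelder-Mead',options=dict(initial_simplex=[[.055,y,a,0],[.06,y,a,0],[.055,y+.005,a,0],[.055,y,a+.05,0],[.055,y,a,.1]])) for a in(-.1,0,.1)),key=lambda k:k.fun)
        print(C,'x y yaw pitch',np.round(b.x,3),round(b.fun,1))
E
python3 fit.py
```

```text
top x y yaw pitch [ 0.066 -0.052  0.005 -0.122] -87.5
top x y yaw pitch [ 0.051  0.055 -0.002  0.116] -86.2
scene x y yaw pitch [ 0.054 -0.049 -0.016  0.104] -68.0
scene x y yaw pitch [ 0.055  0.032 -0.027  0.129] -72.9
```

Yaw is good, and x agrees with the picture (A about 51, B about 55 mm). Shutting the window.

>>> send_rows([
  [[0,0,0],[17,-57,6],0],
  [[0,0,0],[35,-114,6],0],
  [[0,0,0],[53,-171,6],0],
  [[0,0,0],[71,-228,6],0],
  [[0,0,0],[89,-285,6],0],
  [[0,0,0],[107,-342,6],0],
  [[0,0,0],[125,-399,6],0],
  [[0,0,0],[143,-456,6],0],
  [[0,0,0],[160,-505,6],0],
  [[0,0,0],[170,-537,6],0],
])

```text
time_s: 24.48
eef_pos: [0.5676, -0.3241, 0.2494]
eef_rot: [-0.0, -0.04, 0.999, -0.0]
wrist_force: [-0.5, 0.3, -0.5]
opening: 0.502
grasp_force: 0.0
```

>>> send_rows([
  [[0,0,0],[0,0,-50],0],
  [[0,0,0],[0,0,-90],0],
  [[0,0,0],[0,0,-104],0],
  [[0,0,0],[0,0,-104],0],
  [[0,0,0],[0,0,-104],0.9],
  [[0,0,0],[0,0,-104],0.9],
  [[0,0,0],[0,0,-104],0.9],
  [[0,0,0],[0,0,-104],0.9],
])

```text
time_s: 25.48
eef_pos: [0.5689, -0.3217, 0.1486]
eef_rot: [0.001, -0.041, 0.999, -0.001]
wrist_force: [-1.0, 1.0, 6.5]
opening: 0.145
grasp_force: 60.1
```

>>> send_rows([
  [[0,0,0],[-3,31,2],0.9],
  [[0,0,0],[-5,62,2],0.9],
  [[0,0,0],[-8,94,2],0.9],
  [[0,0,0],[-10,126,2],0.9],
  [[0,0,0],[-13,158,2],0.9],
  [[0,0,0],[-16,190,2],0.9],
  [[0,0,0],[-18,222,2],0.9],
  [[0,0,0],[-21,254,2],0.9],
  [[0,0,0],[-24,285,2],0.9],
  [[0,0,0],[-25,299,2],0.9],
])

```text
time_s: 26.72
eef_pos: [0.5445, -0.0222, 0.1487]
eef_rot: [0.002, -0.042, 0.999, -0.002]
wrist_force: [8.1, -46.7, -18.8]
opening: 0.136
grasp_force: 60.3
```

>>> send_rows([
  [[0,0,0],[0,2,0],0.9],
  [[0,0,0],[0,2,0],0.9],
])

```text
time_s: 26.98
eef_pos: [0.5445, -0.0226, 0.1486]
eef_rot: [0.002, -0.041, 0.999, -0.003]
wrist_force: [5.2, -11.2, -7.9]
opening: 0.142
grasp_force: 61.9
```

>>> send_rows([
  [[0,0,0],[0,-1,0],0],
  [[0,0,0],[0,-1,0],0],
  [[0,0,0],[0,-1,0],0],
  [[0,0,0],[0,-1,50],0],
  [[0,0,0],[0,-1,85],0],
  [[0,0,0],[7,45,85],0],
  [[0,0,0],[14,92,85],0],
  [[0,0,0],[14,92,85],0],
  [[0,0,0],[14,92,85],0],
])

```text
time_s: 28.1
eef_pos: [0.5566, 0.072, 0.2328]
eef_rot: [-0.0, -0.041, 0.999, -0.0]
wrist_force: [0.4, -0.0, -0.2]
opening: 0.501
grasp_force: 0.0
```

```bash
python3 - <<'E'
from h import *
d=camera('top');s=camera('scene')
r,c=pose(.551,-.133,4.7);O=c+r.apply([-.055,0,.055]);rr=r*R.from_euler('y',-20,degrees=True)
print(telemetry.get_obs()['eef_pos'])
for n in('window_handle','cover_knob','lid1'):
    for C in('scene','top'):
        for x in spotter.landmark_of(n,C): print(n,C,np.round(x['xyz'],3),'cab',np.round(r.inv().apply(np.array(x['xyz'])-c),3),'rack',np.round(rr.inv().apply(np.array(x['xyz'])-O),3),round(x['conf'],2))
cv2.imwrite('pics/shut.png',cv2.resize(rgb2(s,2)[340:768,0:700],None,fx=1.1,fy=1.1))
E
```

```text
[0.55669134 0.07115817 0.23280894]
window_handle scene [ 0.542 -0.025  0.146] cab [-0.001  0.109  0.146] rack [0.082 0.109 0.067] 0.75
window_handle top [ 0.541 -0.02   0.146] cab [-0.     0.113  0.146] rack [0.083 0.113 0.067] 0.96
cover_knob scene [0.558 0.067 0.085] cab [0.023 0.199 0.085] rack [0.084 0.199 0.002] 0.81
cover_knob top [0.557 0.07  0.08 ] cab [0.023 0.202 0.08 ] rack [ 0.082  0.202 -0.003] 0.9
lid1 scene [ 0.595  0.337 -0.001] cab [ 0.082  0.465 -0.001] rack [ 0.11   0.465 -0.1  ] 0.67
lid1 scene [ 0.349  0.002 -0.001] cab [-0.19   0.151 -0.001] rack [-0.146  0.151 -0.006] 0.57
lid1 scene [ 0.656  0.453 -0.004] cab [ 0.152  0.575 -0.004] rack [ 0.175  0.575 -0.126] 0.51
lid1 top [0.259 0.311 0.005] cab [-0.254  0.467  0.005] rack [-0.204  0.467  0.021] 0.82
lid1 top [ 0.595  0.332 -0.001] cab [ 0.082  0.46  -0.001] rack [ 0.11   0.46  -0.099] 0.67
```

View pics/shut.png

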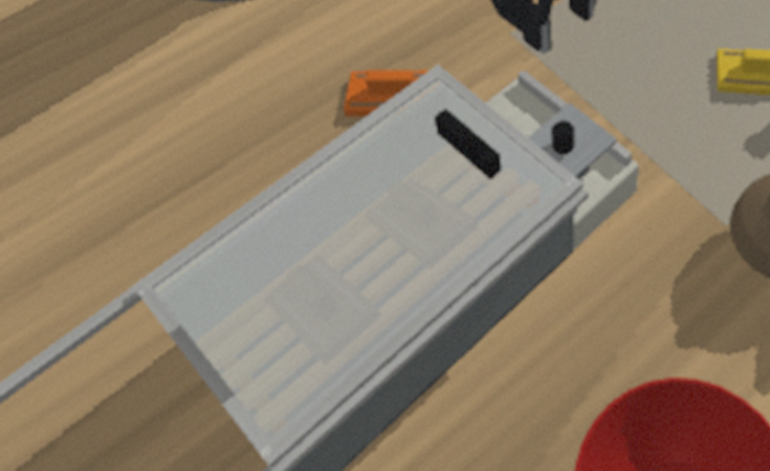

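Window is shut: fin travel totals 0.299 m. Lids lie aligned at px (315,308) and (420,218). Now the cover.

>>> send_rows([
  [[0,0,0],[1,-2,-50],0],
  [[0,0,0],[1,-2,-100],0],
  [[0,0,0],[1,-2,-140],0],
  [[0,0,0],[1,-2,-152],0],
  [[0,0,0],[1,-2,-152],0],
  [[0,0,0],[1,-2,-152],0.9],
  [[0,0,0],[1,-2,-152],0.9],
  [[0,0,0],[1,-2,-152],0.9],
  [[0,0,0],[1,-2,-152],0.9],
])

```text
time_s: 29.62
eef_pos: [0.5578, 0.0706, 0.0811]
eef_rot: [0.0, -0.041, 0.999, 0.0]
wrist_force: [-1.2, 5.1, 4.9]
opening: 0.226
grasp_force: 58.8
```

>>> send_rows([
  [[0,0,0],[-10,-1,0],0.9],
  [[0,0,0],[-20,-2,0],0.9],
  [[0,0,0],[-30,-2,0],0.9],
  [[0,0,0],[-40,-3,0],0.9],
  [[0,0,0],[-50,-4,0],0.9],
  [[0,0,0],[-60,-5,0],0.9],
  [[0,0,0],[-69,-6,0],0.9],
  [[0,0,0],[-72,-6,0],0.9],
  [[0,0,0],[-72,-6,0],0.9],
])

```text
time_s: 30.75
eef_pos: [0.4934, 0.0652, 0.0815]
eef_rot: [0.009, -0.04, 0.999, 0.001]
wrist_force: [33.2, 13.8, -28.8]
opening: 0.227
grasp_force: 60.0
```

>>> send_rows([
  [[0,0,0],[2,0,0],0],
  [[0,0,0],[2,0,0],0],
  [[0,0,0],[2,0,0],0],
  [[0,0,0],[2,0,50],0],
  [[0,0,0],[2,0,110],0],
  [[0,0,0],[-30,50,110],1],
  [[0,0,0],[-60,110,110],1],
  [[0,0,0],[-60,110,110],1],
  [[0,0,0],[-60,110,110],1],
])

```text
time_s: 31.88
eef_pos: [0.4257, 0.1739, 0.1909]
eef_rot: [0.0, -0.041, 0.999, -0.0]
wrist_force: [0.3, -0.3, -0.4]
opening: -0.001
grasp_force: 0.0
```

```bash
cat > btn.py <<'E'
from h import *
import sys
d=camera('top');s=camera('scene')
r,c=pose(.551,-.133,4.7)
o=telemetry.get_obs();print(o['time_s'],o['eef_pos'],o['opening'])
for n in('cover_knob','button_top','window_handle'):
    for C in('scene','top'):
        for x in spotter.landmark_of(n,C): print(n,C,np.round(x['xyz'],3),'cab',np.round(r.inv().apply(np.array(x['xyz'])-c),3),round(x['conf'],2))
cv2.imwrite('pics/%s.png'%sys.argv[1],np.hstack([rgb2(d,5)[650:1100,1225:1600],cv2.resize(rgb2(s,5)[900:1400,1000:1500],(405,450))]))
E
python3 btn.py b1
```

```text
31.975 [0.42637205 0.17306421 0.19085021] -0.0001906934981052338
cover_knob scene [0.494 0.063 0.084] cab [-0.041  0.2    0.084] 0.68
cover_knob top [0.492 0.061 0.083] cab [-0.042  0.199  0.083] 0.6
button_top top [0.568 0.064 0.062] cab [0.033 0.195 0.062] 0.65
window_handle scene [ 0.544 -0.033  0.148] cab [0.001 0.1   0.148] 0.56
window_handle top [ 0.543 -0.029  0.149] cab [0.001 0.104 0.149] 0.58
```

View pics/b1.png

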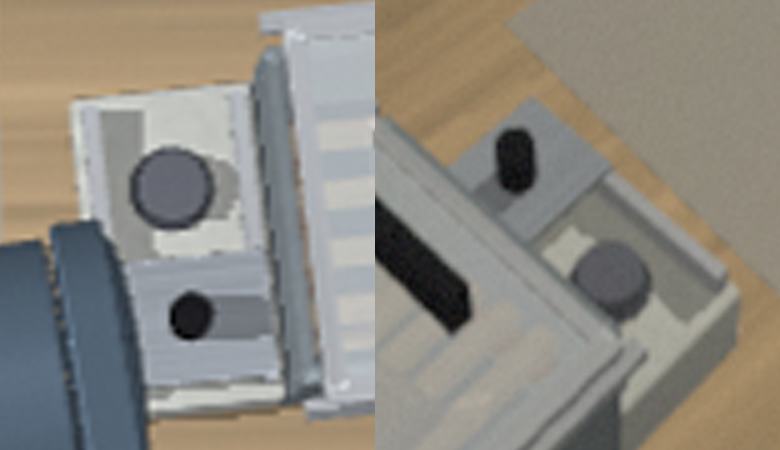

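Cover is fully aside: knob at cabinet x -0.041, button bare at crop px (172,188) on the left and (612,275) on the right. Next: compute the button centre and check whether the window has moved since the earlier picture.

```bash
python3 - <<'E'
from h import *
d=camera('top');s=camera('scene')
r,c=pose(.551,-.133,4.7)
for dd,p in((d,(279,167.2)),(s,(258.2,240.7))):
    w=unproj([p],.063,dd);print('btn',np.round(w,4),'cab',np.round(r.inv().apply(w-c),4))
now=cv2.resize(rgb2(s,2)[340:768,0:700],None,fx=1.1,fy=1.1)
old=cv2.imread('pics/shut.png')
w=(slice(90,200),slice(425,510))
def cen(i):
    g=i[w].max(2)<70;y,x=np.nonzero(g);return x.mean(),y.mean(),g.sum()
print(cen(old),cen(now))
d0=cv2.cvtColor(cv2.imread('pics/scene0.png'),cv2.COLOR_BGR2RGB);i0=cv2.resize(rgb2(dict(pixels=d0),2)[340:768,0:700],None,fx=1.1,fy=1.1);print('start',cen(i0))
print('px per 10mm',(project([r.apply([0,.115,.15])+c,r.apply([0,.105,.15])+c],s)*2.2))
E
```

```text
btn [[0.5625 0.0725 0.063 ]] cab [[0.0283 0.2039 0.063 ]]
btn [[0.5692 0.0731 0.063 ]] cab [[0.035 0.204 0.063]]
(np.float64(42.8316091954023), np.float64(53.51896551724138), np.int64(1740)) (np.float64(36.75095785440613), np.float64(57.9376026272578), np.int64(1827))
start (np.float64(37.5144804088586), np.float64(57.865985235661554), np.int64(1761))
px per 10mm [[466.52795804 511.70561376]
 [457.75813654 518.67064723]]
```

The window crept open by about 6–7 mm because the finger knuckles brushed its edge while I gripped the knob. I'll re-shut it with closed fingers, turned 90° so they stay clear for the rest.

>>> send_rows([
  [[0,0,-10],[0,0,55],1],
  [[0,0,-20],[20,-40,60],1],
  [[0,0,-30],[40,-80,60],1],
  [[0,0,-40],[60,-120,60],1],
  [[0,0,-50],[80,-160,60],1],
  [[0,0,-60],[100,-200,60],1],
  [[0,0,-70],[120,-242,60],1],
  [[0,0,-80],[120,-242,60],1],
  [[0,0,-90],[120,-242,60],1],
  [[0,0,-90],[120,-242,60],1],
])

```text
time_s: 33.62
eef_pos: [0.5458, -0.0682, 0.2507]
eef_rot: [-0.0, 0.677, 0.736, -0.0]
wrist_force: [-0.4, 0.7, 0.7]
opening: -0.004
grasp_force: 0.0
```

>>> send_rows([
  [[0,0,0],[0,0,-50],1],
  [[0,0,0],[0,0,-95],1],
  [[0,0,0],[0,0,-104],1],
  [[0,0,0],[0,0,-104],1],
])

```text
time_s: 34.12
eef_pos: [0.5461, -0.068, 0.1474]
eef_rot: [-0.0, 0.677, 0.736, -0.0]
wrist_force: [0.3, -1.1, 1.4]
opening: 0.0
grasp_force: 0.0
```

>>> send_rows([
  [[0,0,0],[0,5,0],1],
  [[0,0,0],[-1,10,0],1],
  [[0,0,0],[-1,15,0],1],
  [[0,0,0],[-1,20,0],1],
  [[0,0,0],[-2,24,0],1],
  [[0,0,0],[-2,26,0],1],
  [[0,0,0],[-2,26,0],1],
])

```text
time_s: 35.0
eef_pos: [0.5436, -0.0416, 0.1468]
eef_rot: [-0.0, 0.678, 0.735, -0.0]
wrist_force: [-0.9, 0.6, 0.7]
opening: 0.001
grasp_force: 0.0
```

>>> send_rows([
  [[0,0,0],[0,2,0],1],
  [[0,0,0],[0,3,0],1],
  [[0,0,0],[0,4,0],1],
  [[0,0,0],[0,4,0],1],
])

```text
time_s: 35.5
eef_pos: [0.5436, -0.0407, 0.1468]
eef_rot: [0.001, 0.678, 0.735, -0.002]
wrist_force: [-0.8, -10.5, -0.2]
opening: 0.003
grasp_force: 5.7
```

>>> send_rows([
  [[0,0,0],[0,1,0],1],
  [[0,0,0],[0,2,0],1],
  [[0,0,0],[0,2,0],1],
])

```text
time_s: 35.88
eef_pos: [0.5436, -0.0406, 0.1469]
eef_rot: [0.002, 0.678, 0.735, -0.003]
wrist_force: [-1.8, -18.8, -1.9]
opening: -0.0
grasp_force: 9.2
```

>>> send_rows([
  [[0,0,0],[0,-9,0],1],
  [[0,0,0],[0,-9,0],1],
  [[0,0,0],[0,-9,50],1],
  [[0,0,0],[0,-9,85],1],
  [[0,0,0],[10,45,85],1],
  [[0,0,0],[21,107,85],1],
  [[0,0,0],[21,107,85],1],
  [[0,0,0],[21,107,85],1],
])

```text
time_s: 36.88
eef_pos: [0.5645, 0.0716, 0.2316]
eef_rot: [-0.0, 0.677, 0.736, -0.0]
wrist_force: [0.1, -0.3, 0.7]
opening: 0.004
grasp_force: 0.0
```

>>> send_rows([
  [[0,0,0],[0,0,-50],1],
  [[0,0,0],[0,0,-100],1],
  [[0,0,0],[0,0,-150],1],
  [[0,0,0],[0,0,-163],1],
  [[0,0,0],[0,0,-163],1],
])

```text
time_s: 37.5
eef_pos: [0.5648, 0.0702, 0.069]
eef_rot: [-0.0, 0.678, 0.735, -0.0]
wrist_force: [0.5, 0.3, -0.2]
opening: -0.0
grasp_force: 0.0
```

>>> send_rows([
  [[0,0,0],[0,0,-4],1],
  [[0,0,0],[0,0,-8],1],
  [[0,0,0],[0,0,-12],1],
  [[0,0,0],[0,0,-14],1],
  [[0,0,0],[0,0,-14],1],
])

```text
time_s: 38.12
eef_pos: [0.5663, 0.0709, 0.0569]
eef_rot: [0.001, 0.678, 0.735, 0.001]
wrist_force: [-1.8, -0.9, 11.9]
opening: 0.003
grasp_force: 5.9
```

Button bottomed (z 0.057, 12 N). Lifting off, then pushing the cover back from its -x side.

>>> send_rows([
  [[0,0,0],[0,0,14],1],
  [[0,0,0],[0,0,70],1],
  [[0,0,0],[0,0,130],1],
  [[0,0,0],[-60,-6,130],1],
  [[0,0,0],[-110,-11,130],1],
  [[0,0,0],[-127,-12,130],1],
  [[0,0,0],[-127,-12,80],1],
  [[0,0,0],[-127,-12,40],1],
  [[0,0,0],[-127,-12,27],1],
  [[0,0,0],[-127,-12,27],1],
])

```text
time_s: 39.38
eef_pos: [0.4374, 0.0592, 0.0818]
eef_rot: [-0.001, 0.678, 0.735, -0.0]
wrist_force: [-0.3, -0.1, -0.3]
opening: -0.0
grasp_force: 0.0
```

```bash
python3 btn.py b2
```

```text
39.475 [0.43894742 0.05894871 0.08321619] 0.0002978545512472997
cover_knob scene [0.493 0.065 0.083] cab [-0.041  0.202  0.083] 0.61
button_top scene [0.568 0.068 0.065] cab [0.033 0.199 0.065] 0.68
button_top top [0.563 0.071 0.064] cab [0.029 0.202 0.064] 0.69
window_handle scene [ 0.544 -0.024  0.147] cab [0.002 0.109 0.147] 0.59
window_handle top [ 0.543 -0.024  0.147] cab [0.001 0.11  0.147] 0.57
```

>>> send_rows([
  [[0,0,0],[12,1,0],1],
  [[0,0,0],[24,2,0],1],
  [[0,0,0],[36,3,0],1],
  [[0,0,0],[48,4,0],1],
  [[0,0,0],[60,5,0],1],
  [[0,0,0],[70,6,0],1],
  [[0,0,0],[80,7,0],1],
  [[0,0,0],[88,7,0],1],
  [[0,0,0],[94,8,0],1],
  [[0,0,0],[94,8,0],1],
])

```text
time_s: 41.02
eef_pos: [0.5324, 0.0671, 0.082]
eef_rot: [0.0, 0.678, 0.735, 0.0]
wrist_force: [-0.7, -0.3, -0.9]
opening: 0.003
grasp_force: 0.0
```

>>> send_rows([
  [[0,0,0],[3,0,0],1],
  [[0,0,0],[6,0,0],1],
  [[0,0,0],[6,0,0],1],
])

```text
time_s: 41.4
eef_pos: [0.538, 0.067, 0.0819]
eef_rot: [0.0, 0.678, 0.735, 0.0]
wrist_force: [-0.8, 0.5, -0.6]
opening: 0.002
grasp_force: 0.1
```

>>> send_rows([
  [[0,0,0],[2,0,0],1],
  [[0,0,0],[4,0,0],1],
  [[0,0,0],[6,0,0],1],
  [[0,0,0],[6,0,0],1],
])

```text
time_s: 41.9
eef_pos: [0.5412, 0.0672, 0.0816]
eef_rot: [-0.002, 0.677, 0.736, -0.002]
wrist_force: [-12.0, 0.2, 8.9]
opening: -0.0
grasp_force: 6.0
```

```bash
python3 btn.py b3
```

```text
42.0 [0.54118755 0.0672097  0.08161349] 0.0017695783220455295
cover_knob scene [0.565 0.069 0.085] cab [0.031 0.2   0.085] 0.65
cover_knob top [0.563 0.071 0.086] cab [0.029 0.202 0.086] 0.54
window_handle scene [ 0.545 -0.026  0.146] cab [0.003 0.107 0.146] 0.85
window_handle top [ 0.542 -0.022  0.148] cab [-0.     0.112  0.148] 0.62
```

>>> send_rows([
  [[0,0,0],[1,0,0],1],
  [[0,0,0],[1,0,0],1],
  [[0,0,0],[-12,-1,0],1],
  [[0,0,0],[-22,-1,0],1],
  [[0,0,0],[-22,-1,55],1],
  [[0,0,0],[-22,-1,115],1],
  [[0,0,0],[-70,30,160],1],
  [[0,0,0],[-110,80,160],1],
  [[0,0,0],[-140,130,160],1],
  [[0,0,0],[-160,180,160],1],
])

```text
time_s: 43.55
eef_pos: [0.3826, 0.2482, 0.2425]
eef_rot: [0.001, 0.678, 0.735, 0.001]
wrist_force: [0.9, -0.3, 0.2]
opening: -0.001
grasp_force: 0.0
```

>>> send_rows([
  [[0,0,0],[-20,60,0],1],
  [[0,0,0],[-40,120,0],1],
  [[0,0,0],[-60,170,0],1],
  [[0,0,0],[-60,170,0],1],
])

```text
time_s: 44.05
eef_pos: [0.3218, 0.4198, 0.2418]
eef_rot: [-0.0, 0.676, 0.737, 0.0]
wrist_force: [0.1, -0.3, -0.4]
opening: 0.0
grasp_force: 0.0
```

```bash
python3 btn.py b4; python3 - <<'E'
from h import *
d=camera('top');s=camera('scene')
now=cv2.resize(rgb2(s,2)[340:768,0:700],None,fx=1.1,fy=1.1);old=cv2.imread('pics/shut.png')
w=(slice(90,200),slice(425,510))
for i in(old,now):
    g=i[w].max(2)<70;y,x=np.nonzero(g);print(x.mean(),y.mean())
t=rgb2(d,5)[575:1100,1290:2210]
cv2.imwrite('pics/fin.png',np.vstack([cv2.resize(t,(525,300)),cv2.resize(now,(525,292))]))
E
```

```text
44.15 [0.32332692 0.41713264 0.24161493] -0.0004691150951287063
cover_knob scene [0.564 0.07  0.086] cab [0.029 0.201 0.086] 0.61
cover_knob top [0.563 0.068 0.08 ] cab [0.028 0.2   0.08 ] 0.63
window_handle scene [ 0.545 -0.024  0.146] cab [0.003 0.109 0.146] 0.68
window_handle top [ 0.54  -0.021  0.146] cab [-0.002  0.112  0.146] 0.59
42.8316091954023 53.51896551724138
42.83883826879271 53.49658314350797
```

View pics/fin.png

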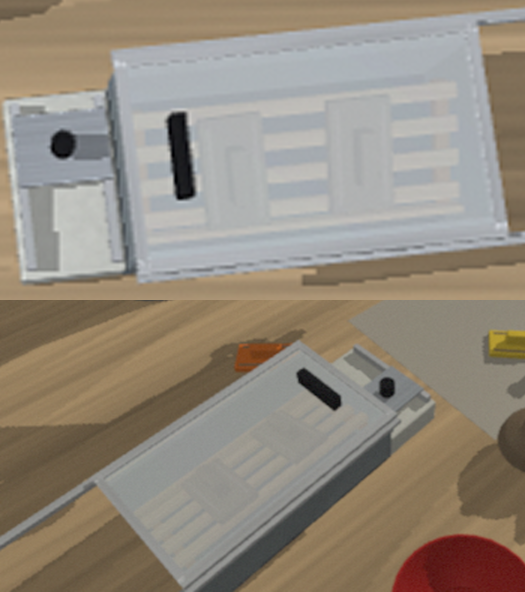

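The window fin is at exactly the fully shut pixel position, the knob is back over the button, both lids are lying straight under the glass (top view px (235,165) and (358,150)), and the arm is clear.

```bash
python3 -c "
from bench import ctrl
print(ctrl.hand_in())"
```

```text
the job is handed in; nothing more can be done
None
```

I handed the job in: both brown lids are flat on the rack, the window is fully shut, the button was pressed to its stop and the cover is back over it; the hand-in gave no verdict.

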